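# Sort the washed things into the cart's trays

### The job

Put the washed things away in the three blue trays: both porcelain spoons lengthwise side by side in the broad tray, bowls up and not overlapping, the two wooden lids knob up in the divided tray, one in each bay, and the skimmer lengthwise in the long narrow tray. Each must lie level on its tray's floor, wholly inside the walls; set things down, do not drop them, and leave the dispenser bottle and the orange bowls where they stand.

Things in the scene. Friction and masses are not known exactly. Their poses are not given: they have to be found in the camera images.
- spoon_a_c (a point): white porcelain soup spoon, one of two alike, 136 mm long, bowl up. Point: mid-length, centre of the level handle, 18 mm above the underside. x axis: along the spoon, away from the bowl; z up. Handle 14 mm wide (y), z 14 to 22 mm above the underside, x -20 to +68; bowl 46 mm wide, 20 mm high, centred at x=-45; tail foot at x=+64 reaches the underside. About 50 g; balances near x=-15
- spoon_b_c (a point): white porcelain soup spoon, one of two alike, 136 mm long, bowl up. Point: mid-length, centre of the level handle, 18 mm above the underside. x axis: along the spoon, away from the bowl; z up. Handle 14 mm wide (y), z 14 to 22 mm above the underside, x -20 to +68; bowl 46 mm wide, 20 mm high, centred at x=-45; tail foot at x=+64 reaches the underside. About 50 g; balances near x=-15
- lid_a_c (a point): round wooden lid, one of two alike, knob up: disc 70 mm across, 10 mm thick, with a dark upright cylindrical knob at its centre, 24 mm across, from 10 to 36 mm above the underside. Point: on the axis, half-way up, 18 mm above the underside. z axis up. About 70 g
- lid_b_c (a point): round wooden lid, one of two alike, knob up: disc 70 mm across, 10 mm thick, with a dark upright cylindrical knob at its centre, 24 mm across, from 10 to 36 mm above the underside. Point: on the axis, half-way up, 18 mm above the underside. z axis up. About 70 g
- skimmer_c (a point): steel fine-mesh skimmer, 182 mm long, lying level. Point: mid-length, centre of the level handle, 13.5 mm above the underside. x axis: along the handle, away from the basket; z up. Handle 12 mm wide (y), z 10 to 17 mm above the underside, x -22 to +91; round mesh basket 66 mm wide, 17 mm high, centred at x=-55; foot at x=+87 reaches the underside. About 90 g
- tray_skimmer: long narrow undivided tray, 225 x 104 mm outside (217 x 96 inside), fixed; blue plastic, walls 4 mm thick, rim 25 mm and inner floor 4 mm above the cart. Origin: centre of the underside; y axis along the long side, x across, z up
- tray_lids: tray, 205 x 104 mm outside, parted by one cross wall (4 mm thick, its top 22 mm over the cart) into two nearly square bays, each about 96 x 96 mm inside, centred at y=-50 and y=+50 mm; fixed; blue plastic, walls 4 mm thick, rim 25 mm and inner floor 4 mm above the cart. Origin: centre of the underside; y axis along the long side, x across, z up
- tray_spoons: broad undivided tray, 180 x 140 mm outside (172 x 132 inside), fixed; blue plastic, walls 4 mm thick, rim 25 mm and inner floor 4 mm above the cart. Origin: centre of the underside; y axis along the long side, x across, z up
- dispenser: bystander: push dispenser bottle of frosted plastic, 68 mm across, 194 mm high, stands on the cart. Origin: centre of the underside, z up
- bowls: bystander: orange plastic bowl nested in a larger one (130 mm across the rim, 60 mm high). Origin: centre of the underside, z up
Mind the look-alikes: they are no part of the job. What is shaped like the part that bears lid_b_c but green is not meant.

How it is judged:
By the outcome, as a careful person would: the job done as asked, in the order asked, and still so for the second after the job is handed in, with the robot touching nothing.
It also fails if it takes over 134 s, if anything falls off the work surface, if the arm or the gripper's body presses on something with over 40 N, if the wrist force passes 120 N, or if a joint passes its speed limit or range.

### The arm

A 7-joint arm with a two-finger parallel gripper is mounted at the origin on the work surface. World frame = base frame: x ahead of the robot, y to its left, z up, the work surface at z = 0. Lengths are in m, angles in rad, forces in N, time in s.
With the tool pointing down it reaches from about 0.425 to 0.875 m from the base axis. Payload 4.7 kg.
Tool frame: the origin (TCP) lies at the very end of the fingers, on their centre line; the grasp point (between the pads) lies 19 mm behind it; z points along the fingers, y is the line along which they close (so a half turn about z gives the same grasp; the last joint's range is limited). The gripper opens to 87 mm and grips with 3 to 60 N. Pads are 19 mm wide; open, the fingers measure 117 mm over their backs; the gripper's body (75 mm by 190 mm) begins 51 mm behind the grasp point.
Start: joints at [-1.097, 0.321, -0.07, 1.45, 0.023, 1.371, -0.057], TCP at [0.288, 0.582, 0.223] pointing down, gripper open.
Joint ranges: [-2.86, 2.86], [-0.3, 2.09], [-1.38, 1.24], [0.06, 2.45], [-1.56, 4.7], [0.09, 2.05], [-2.69, 2.69]. Speed limits (rad/s): [2.57, 2.57, 3.14, 3.14, 3.14, 3.14, 3.14].

### API

Orientations are given as a rotation vector (axis times angle).
In Python, from bench import ctrl, imaging, ticket gives the robot as it stands.
- The arm moves only by the tool jog_arm, never from a script. Its argument "rows" is text: rows parted by semicolons, each of 7 numbers parted by spaces: the shift along the tool's x, y, z in cm, then the turn, a rotation vector about the tool's x, y, z in rad, then the closure, from -1 (fully open) to 1 (shut), so that 0 is half open. A call has 1 to 5 rows; each row shifts and turns the commanded pose from where the row before left it, along the tool's axes as they then stand; what a row does not reach is not made up. A row lasts 1/8 s, in which the tool goes at most 62.5 mm and 10.7 degrees, less where a joint would pass 70% of its speed; a pose out of reach is approached as far as the arm can. A call with a gripper value outside its range is refused whole. The fingers move at their own pace and stop on an object; "force" is the grip in N (left out, the last holds). Time passes only in rows, so rows that do not move let the fingers close. It gives the time, the measured TCP pose, the force, the opening and the grip force at its end, in the units of the state.
- ctrl.get_state(): the state, without advancing time (a new reading comes with each control period).
- imaging.get_image(name): name is "side" or "top" or "wrist"; returns a dict with "img" (384x512x3 uint8, blue, green, red), "vertical_fov" (degrees; the focal length in pixels is half the picture's height over the tangent of half this angle, whatever the lens; pixels are square), "cx", "cy" (the principal point, pixels), "origin" and "orientation" of the camera in the world. Camera axes: x right, y down, z forward; pixel columns grow to the right and rows downward; lengths in m; the calibration is good to about 2 mm. A picture is of the moment at which its call begins. There is no depth.
- ticket.close_job(): hands the job in; it is judged then, once.
The state is a dict: "time": time; "joint_positions": joint angles; "qd": joint speeds; "joint_torque": joint torques, N m; "position": TCP position; "tool_rot": TCP orientation; "ft_force": force on the tool from outside, world axes, zero at the start; "torque": the same for the moment, N m; "grip_width": opening from 0.0 (shut) to 1.0 (fully open); "grip_force": force on a finger pad.
Only numpy, scipy, OpenCV 4.12 (cv2) and the standard library are available. Lean on these libraries where they do the work, as an engineer would, in place of code of your own. Each camera call takes 0.05 s, during which the arm holds its last target. There are 200 camera calls.

## Working session

There is one attempt and no reset: what is moved stays moved. The work goes in short steps, Python scripts to look and compute and a tool call to move; the robot and the scene stay as the last step left them, time stands still between calls to the robot, and variables do not carry over. Pictures are saved under pics/ and viewed, at most 14 in all, crops included, and the job is handed in when it is done.

Besides the shell and the picture viewer there is one more tool, called after ">>>" as name(argument=value, ...) on one line, values as JSON. jog_arm: Moves the arm, as the interface text tells. Its arguments: {"type":"object","properties":{"rows":{"type":"string"},"force":{"type":"number"}},"required":["rows"]}

```bash
ls; mkdir -p pics
python3 - <<'E'
from bench import ctrl, imaging
import cv2
for n in ("top","side"):
    d=imaging.get_image(n); cv2.imwrite(f"pics/{n}0.png",d["img"])
    print(n,d["vertical_fov"],d["cx"],d["cy"],d["origin"],d["orientation"],{k for k in d})
s=ctrl.get_state(); print(s)
E
```

```text
pics
top 55.76078629293243 256.14354521807087 184.91489319303273 [0.44189849 0.01069751 1.09948472] [-2.16154038  2.14453242 -0.12950947] {'origin', 'img', 'vertical_fov', 'orientation', 'cx', 'cy'}
side 53.1070684451518 257.27939836375384 193.7644531619993 [0.53901486 0.71241755 0.67739547] [-0.07520804  2.8338341  -1.29783496] {'origin', 'img', 'vertical_fov', 'orientation', 'cx', 'cy'}
{'time': 0.1, 'joint_positions': array([-1.09688269,  0.321743  , -0.07007345,  1.45152476,  0.02264094,
        1.37077038, -0.05692228]), 'qd': array([-0.00034696, -0.00149764, -0.00013774, -0.00321843,  0.00032283,
        0.00145472,  0.00011616]), 'joint_torque': array([-2.23888342e-04, -4.92575061e+01, -4.05902881e-01, -3.13394344e+01,
       -6.41957740e-02,  3.96425498e-02,  7.93293657e-05]), 'position': array([0.2883109 , 0.58203501, 0.22158878]), 'tool_rot': array([-7.15867373e-01, -3.05868970e+00,  2.57747696e-03]), 'ft_force': array([-0.38559478, -0.23364497,  0.19404346]), 'torque': array([-6.01516187e-05, -1.84558722e-02, -4.78268904e-02]), 'grip_force': 0.0, 'grip_width': 1.0015764831649796}
```

View pics/top0.png

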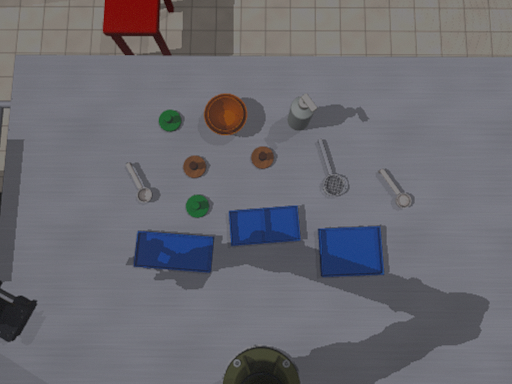

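View pics/side0.png

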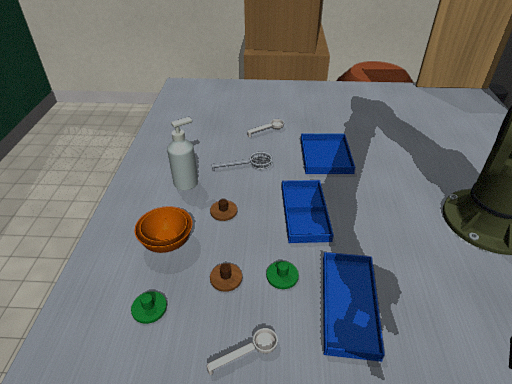

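```bash
cat > h.py <<'E'
import numpy as np, cv2
from scipy.spatial.transform import Rotation as R
from bench import ctrl, imaging
def foc(d): return d["img"].shape[0]/2/np.tan(np.radians(d["vertical_fov"]/2))
def p2w(d,u,v,z):
    r=R.from_rotvec(d["orientation"]).as_matrix()@np.array([(u-d["cx"])/foc(d),(v-d["cy"])/foc(d),1])
    o=np.array(d["origin"]); return o+r*(z-o[2])/r[2]
def w2p(d,p):
    q=R.from_rotvec(d["orientation"]).as_matrix().T@(np.array(p)-d["origin"])
    return np.array([d["cx"],d["cy"]])+foc(d)*q[:2]/q[2]
E
python3 - <<'E'
from h import *
d=imaging.get_image("top"); im=d["img"]
cv2.imwrite("pics/c1.png",cv2.resize(im[80:290,110:430],None,fx=2.5,fy=2.5,interpolation=cv2.INTER_CUBIC))
hsv=cv2.cvtColor(im,cv2.COLOR_BGR2HSV)
def blobs(m,z,name,amin=60):
    n,l,st,c=cv2.connectedComponentsWithStats(m.astype(np.uint8))
    for i in range(1,n):
        if st[i,4]>amin:
            ys,xs=np.where(l==i)
            P=np.array([p2w(d,x,y,z)[:2] for x,y in zip(xs,ys)])
            r=cv2.minAreaRect((P*1000).astype(np.float32))
            print(name,c[i].round(1),st[i,4],P.mean(0).round(4),"rect mm",np.round(r[0],1),np.round(r[1],1),round(r[2],1))
H,S,V=cv2.split(hsv)
blobs((H>105)&(H<130)&(S>160),0.0125,"blue",300)
blobs((H>5)&(H<20)&(S>120)&(V>40),0.01,"brown")
blobs((H>45)&(H<75)&(S>120),0.01,"green")
E
```

```text
blue [265.  225.2] 2220 [ 0.4596 -0.0092] rect mm [459.7  -6.2] [102.1 203.9] 4.8
blue [350.4 250.5] 2800 [ 0.3875 -0.2613] rect mm [ 385.8 -261.2] [138.8 182.1] 2.6
blue [178.1 250.3] 2107 [0.3838 0.2474] rect mm [382.3 260.5] [223.7 100.4] 85.8
brown [224.8 113.5] 1317 [0.8036 0.1175] rect mm [802.2 116.8] [128.4 130.7] 0.4
brown [260.8 157.7] 246 [0.6644 0.0048] rect mm [666.7   1.1] [62.2 61.1] 0.4
brown [193.1 166.8] 242 [0.6347 0.2109] rect mm [635.9 209.1] [64.9 60.7] 9.5
green [168.6 120.3] 299 [0.7806 0.2915] rect mm [780.7 289.4] [65.2 63.4] 19.8
green [196.4 205.9] 354 [0.5156 0.1974] rect mm [516.7 197.1] [63.5 63.2] 1.5
```

View pics/c1.png

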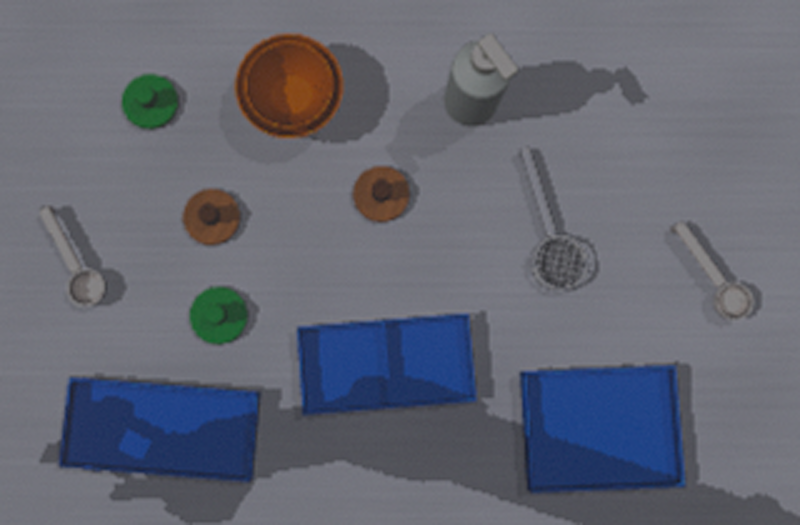

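```bash
cat >> h.py <<'E'
def wrap(a): return (a+np.pi)%(2*np.pi)-np.pi
def pose():
    s=ctrl.get_state(); M=R.from_rotvec(s["tool_rot"]).as_matrix()
    return s,np.array(s["position"]),M
def plan(way,step=5.0,turn=0.15):
    """way: list of (x,y,z,yaw_of_tool_y,grip[,step]) ; prints rows from measured pose, straightening the tool to point down"""
    s,p,M=pose()
    print("t %.1f p"%s["time"],p.round(4),"yaw %.3f"%np.arctan2(M[1,1],M[0,1]),"j7 %.2f"%s["joint_positions"][6],"tilt",M[:,2].round(3)[:2],"w %.3f"%s["grip_width"])
    for w in way:
        x,y,z,yaw,g=w[:5]; st=w[5] if len(w)>5 else step
        Yd=np.array([np.cos(yaw),np.sin(yaw),0]); Z=np.array([0,0,-1.]); T=np.c_[np.cross(Yd,Z),Yd,Z]
        n=max(1,int(np.ceil(max(np.linalg.norm(np.array([x,y,z])-p)*100/st,(R.from_matrix(M.T@T).magnitude())/turn))))
        rows=[]
        for k in range(n,0,-1):
            dp=np.round(M.T@((np.array([x,y,z])-p)/k)*100,2); dr=np.round(R.from_matrix(M.T@T).as_rotvec()/k,3)
            p=p+M@dp/100; M=M@R.from_rotvec(dr).as_matrix()
            rows.append(" ".join("%g"%v for v in (*dp,*dr,g)))
        print("->",np.round(w,3),n); 
        for i in range(0,n,5): print("  ","; ".join(rows[i:i+5]))
E
python3 - <<'E'
from h import *
d=imaging.get_image("top")
c=lambda x,y,z: p2w(d,110+(x+.5)/2.5-.5,80+(y+.5)/2.5-.5,z)[:2]
for n,q in dict(lids=[(298,328),(470,315),(476,400),(304,413)],long=[(70,377),(260,390),(250,481),(61,466)],broad=[(520,372),(678,365),(685,485),(528,491)]).items():
    P=np.array([c(x,y,.025) for x,y in q]); yv=(P[0]-P[1]+P[3]-P[2])
    print(n,P.mean(0).round(4),"yaxis deg",np.degrees(np.arctan2(yv[1],yv[0])).round(1),"sides",np.linalg.norm(P-np.roll(P,-1,0),axis=1).round(3))
for n,q,b,L in (("sa",[(45,208),(86,287)],.018,.113),("sb",[(678,225),(735,300)],.018,.113),("sk",[(525,149),(564,262)],.0135,.146)):
    t,bb=[c(*k,b) for k in q]; u=t-bb; l=np.linalg.norm(u); u/=l
    off={"sa":.045,"sb":.045,"sk":.055}[n]
    print(n,"centre",(bb+u*off).round(4),(t-u*(.068 if n[1]!='k' else .091)).round(4),"ang",np.degrees(np.arctan2(u[1],u[0])).round(1),"len",l.round(3),L)
for n,q in (("l1",(210,214)),("l2",(382,190)),): print(n,c(*q,.036).round(4))
print("disp",c(475,108,0).round(3),"bowls",c(289,87,.06).round(3))
E
```

```text
lids [ 0.4593 -0.0075] yaxis deg 94.8 sides [0.204 0.1   0.202 0.1  ]
long [0.3822 0.2572] yaxis deg 86.3 sides [0.225 0.105 0.221 0.103]
broad [ 0.3872 -0.2591] yaxis deg 92.8 sides [0.186 0.138 0.182 0.137]
sa centre [0.5871 0.3762] [0.5847 0.3749] ang 29.6 len 0.11 0.113
sb centre [ 0.5749 -0.3959] [ 0.5732 -0.3971] ang 35.6 len 0.111 0.113
sk centre [ 0.6354 -0.2033] [ 0.6357 -0.2032] ang 17.9 len 0.146 0.146
l1 [0.6346 0.2045]
l2 [ 6.652e-01 -2.000e-04]
disp [ 0.778 -0.116] bowls [0.784 0.111]
```

Run:
```python
from h import *
plan([(0.579,0.3715,0.15,np.radians(119.6),-1)],step=5.5,turn=.17)
```

```text
t 0.2 p [0.2883 0.5822 0.2219] yaw 1.111 j7 -0.06 tilt [-0.    -0.001] w 1.001
-> [ 0.579  0.372  0.15   2.087 -1.   ] 7
   -5.06 -0.85 1.03 -0 -0 -0.139 -1; -4.89 -1.55 1.03 -0 -0 -0.14 -1; -4.63 -2.21 1.03 -0 -0 -0.139 -1; -4.27 -2.83 1.03 -0 -0 -0.14 -1; -3.84 -3.4 1.03 -0 -0 -0.139 -1
   -3.33 -3.9 1.02 -0 -0 -0.14 -1; -2.75 -4.33 1.03 -0.001 -0.001 -0.139 -1
```

>>> jog_arm(rows="-5.06 -0.85 1.03 0 0 -0.14 -1; -4.89 -1.55 1.03 0 0 -0.14 -1; -4.63 -2.21 1.03 0 0 -0.14 -1; -4.27 -2.83 1.03 0 0 -0.14 -1; -3.84 -3.4 1.03 0 0 -0.14 -1", force=15)

```text
time: 0.82
position: [0.4975, 0.4313, 0.1706]
tool_rot: [0.384, -3.118, -0.0]
ft_force: [-0.1, 0.8, -0.2]
grip_width: 0.997
grip_force: 0.0
```

>>> jog_arm(rows="-3.33 -3.9 1.02 0 0 -0.14 -1; -2.75 -4.33 1.03 0 0 -0.14 -1; 0 0 0 0 0 0 -1; 0 0 0 0 0 0 -1")

```text
time: 1.32
position: [0.579, 0.3728, 0.1502]
tool_rot: [0.806, -3.035, -0.001]
ft_force: [0.1, 0.5, -0.6]
grip_width: 1.003
grip_force: 0.0
```

```bash
cat >> h.py <<'E'
def snap(name,cam="wrist",pts=()):
    d=imaging.get_image(cam); im=d["img"].copy()
    for i,p in enumerate(pts):
        u=w2p(d,p); cv2.drawMarker(im,tuple(int(round(k)) for k in u),(0,0,255),cv2.MARKER_CROSS,12,1)
    cv2.imwrite(f"pics/{name}.png",im); return d
E
python3 - <<'E'
from h import *
u=np.array([np.cos(np.radians(29.6)),np.sin(np.radians(29.6))]); c=np.array([.586,.3755])
d=snap("wa",pts=[(*(c+k*u),z) for k,z in ((-.045,.02),(-.008,.022),(.068,.022))])
print(d["origin"],[w2p(d,(*(c+k*u),z)).round(0) for k,z in ((-.045,.02),(-.008,.022),(.068,.022))])
plan([])
E
```

```text
[0.51115783 0.33442027 0.31223425] [array([251., 150.]), array([251., 187.]), array([251., 256.])]
t 1.4 p [0.5784 0.3738 0.1506] yaw 2.092 j7 1.47 tilt [-0.001  0.001] w 0.996
```

View pics/wa.png

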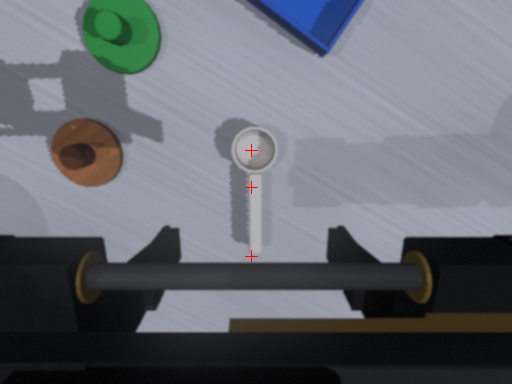

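Run:
```python
from h import *
d=imaging.get_image("wrist"); im=d["img"]
g=cv2.cvtColor(im,cv2.COLOR_BGR2HSV); m=(g[...,1]<30)&(g[...,2]>140); m[:120]=0; m[258:]=0; m[:,:225]=0;m[:,285:]=0
for v in range(130,258,10):
    x=np.where(m[v])[0]; print(v,x.min() if len(x) else 0,x.max() if len(x) else 0,end=" | ")
b=p2w(d,254.7,149.5,.02)[:2]; h0=p2w(d,255.5,185,.022)[:2]; t=p2w(d,255.5,250,.022)[:2]
u=t-b; print(b,h0,t,np.degrees(np.arctan2(u[1],u[0])), "c",b+.045*u/np.linalg.norm(u))
```

```text
130 240 284 | 140 232 284 | 150 230 284 | 160 225 284 | 170 225 284 | 180 225 284 | 190 225 284 | 200 225 284 | 210 225 284 | 220 225 284 | 230 225 284 | 240 225 284 | 250 225 284 | [0.54400995 0.35689898] [0.57414045 0.37525297] [0.63629014 0.41129215] 30.516582950446587 c [0.58277665 0.37974943]
```

Run:
```python
from h import *
y=np.radians(120.3)
plan([(.5785,.3772,.05,y,-0.2),(.5785,.3772,.0035,y,-0.2,2)])
```

```text
t 1.4 p [0.5781 0.3744 0.1509] yaw 2.093 j7 1.47 tilt [-0.     0.001] w 0.997
-> [ 0.578  0.377  0.05   2.1   -0.2  ] 3
   -0.06 0.07 3.36 0 0 -0.002 -0.2; -0.06 0.07 3.36 0.001 0 -0.002 -0.2; -0.05 0.08 3.37 0 0 -0.002 -0.2
-> [ 0.578  0.377  0.004  2.1   -0.2    2.   ] 3
   -0 -0 1.55 0 0 -0 -0.2; -0 -0 1.55 0 0 -0 -0.2; -0 -0 1.55 0 0 -0 -0.2
```

>>> jog_arm(rows="-0.06 0.07 3.36 0 0 -0.002 -0.2; -0.06 0.07 3.36 0 0 -0.002 -0.2; -0.05 0.08 3.37 0 0 -0.002 -0.2; 0 0 1.5 0 0 0 -0.2; 0 0 1.5 0 0 0 -0.2")

```text
time: 2.05
position: [0.5798, 0.3765, 0.02]
tool_rot: [-0.819, 3.032, 0.001]
ft_force: [0.2, -0.2, 0.2]
grip_width: 0.608
grip_force: 0.0
```

>>> jog_arm(rows="0 0 1.2 0 0 0 -0.2; 0 0 0 0 0 0 -0.2; 0 0 0 0 0 0 -0.2")

```text
time: 2.42
position: [0.5806, 0.3755, 0.0086]
tool_rot: [-0.816, 3.032, 0.001]
ft_force: [1.3, -0.1, -0.8]
grip_width: 0.598
grip_force: 0.0
```

Run:
```python
from h import *
plan([]);print(ctrl.get_state()["ft_force"])
d=snap("wa2")
```

```text
t 2.4 p [0.5806 0.3755 0.0086] yaw 2.097 j7 1.47 tilt [0.001 0.001] w 0.598
[ 1.31416687 -0.1284532  -0.82690708]
```

View pics/wa2.png

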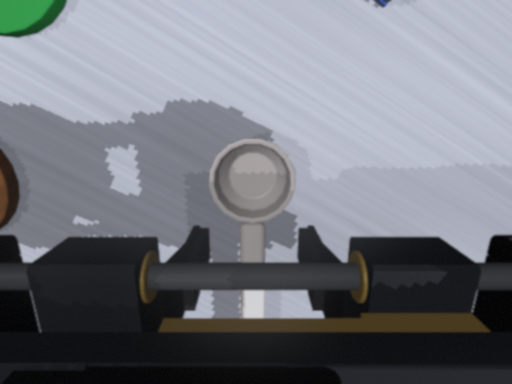

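>>> jog_arm(rows="0 0 0.5 0 0 0 -0.2; 0 0 0 0 0 0 1; 0 0 0 0 0 0 1; 0 0 0 0 0 0 1; 0 0 0 0 0 0 1", force=15)

```text
time: 3.1
position: [0.58, 0.3752, 0.0028]
tool_rot: [-0.817, 3.033, 0.0]
ft_force: [0.1, -0.2, 0.2]
grip_width: 0.236
grip_force: 0.0
```

>>> jog_arm(rows="0 0 0 0 0 0 1; 0 0 0 0 0 0 1; 0 0 0 0 0 0 1")

```text
time: 3.48
position: [0.58, 0.3751, 0.0028]
tool_rot: [-0.817, 3.033, 0.0]
ft_force: [0.3, -0.0, -0.1]
grip_width: 0.158
grip_force: 15.0
```

Run:
```python
from h import *
r=np.radians
plan([(.58,.375,.1,r(119.8),1,4),(.5,.0,.14,r(55),1,5.5),(.3536,-.2566,.1,r(2.7),1,5.5)],turn=.17)
```

```text
t 3.5 p [0.58   0.3751 0.0028] yaw 2.097 j7 1.47 tilt [0. 0.] w 0.158
-> [0.58  0.375 0.1   2.091 1.    4.   ] 3
   0 -0 -3.24 -0 0 0.002 1; 0 -0.01 -3.24 -0 0 0.002 1; 0.01 -0 -3.24 -0 0 0.002 1
-> [0.5  0.   0.14 0.96 1.   5.5 ] 8
   3.2 -3.57 -0.5 0 0 0.141 1; 2.66 -3.98 -0.5 0 0 0.141 1; 2.08 -4.32 -0.5 0 0 0.142 1; 1.44 -4.57 -0.5 0 0 0.141 1; 0.79 -4.73 -0.5 0 0 0.142 1
   0.11 -4.79 -0.5 0 0 0.141 1; -0.56 -4.76 -0.5 0 0 0.142 1; -1.23 -4.64 -0.51 0 0 0.141 1
-> [ 0.354 -0.257  0.1    0.047  1.     5.5  ] 6
   -0.45 -4.9 0.67 0 0 0.152 1; -1.19 -4.78 0.67 0 0 0.152 1; -1.9 -4.54 0.66 0 -0 0.152 1; -2.57 -4.2 0.67 0 -0 0.152 1; -3.17 -3.76 0.66 0 -0 0.152 1
   -3.71 -3.24 0.67 0 -0 0.153 1
```

>>> jog_arm(rows="0 0 -1.5 0 0 0 1; 0 0 -4 0 0 0 1; 0 0 -4.2 0 0 0.006 1")

```text
time: 3.85
position: [0.5798, 0.3751, 0.1013]
tool_rot: [0.808, -3.036, 0.0]
ft_force: [0.7, 0.2, -0.4]
grip_width: 0.155
grip_force: 15.0
```

>>> jog_arm(rows="3.2 -3.57 -0.5 0 0 0.141 1; 2.66 -3.98 -0.5 0 0 0.141 1; 2.08 -4.32 -0.5 0 0 0.142 1; 1.44 -4.57 -0.5 0 0 0.141 1; 0.79 -4.73 -0.5 0 0 0.142 1")

```text
time: 4.47
position: [0.5299, 0.1395, 0.1261]
tool_rot: [0.3, 3.126, 0.002]
ft_force: [1.2, -1.0, -0.1]
grip_width: 0.155
grip_force: 15.0
```

>>> jog_arm(rows="0.11 -4.79 -0.5 0 0 0.141 1; -0.56 -4.76 -0.5 0 0 0.142 1; -1.23 -4.64 -0.51 0 0 0.141 1; -0.45 -4.9 0.67 0 0 0.152 1; -1.19 -4.78 0.67 0 0 0.152 1")

```text
time: 5.1
position: [0.4508, -0.0868, 0.1275]
tool_rot: [1.394, 2.813, 0.002]
ft_force: [0.5, -0.2, -1.2]
grip_width: 0.159
grip_force: 15.0
```

>>> jog_arm(rows="-1.9 -4.54 0.66 0 0 0.152 1; -2.57 -4.2 0.67 0 0 0.152 1; -3.17 -3.76 0.66 0 0 0.152 1; -3.71 -3.24 0.67 0 0 0.153 1; 0 0 0 0 0 0 1")

```text
time: 5.72
position: [0.3516, -0.2595, 0.1004]
tool_rot: [2.177, 2.264, 0.001]
ft_force: [-0.2, 0.7, 0.0]
grip_width: 0.16
grip_force: 15.0
```

>>> jog_arm(rows="0 0 0 0 0 0 1; 0 0 0 0 0 0 1")

```text
time: 5.98
position: [0.3546, -0.2554, 0.1002]
tool_rot: [2.165, 2.276, 0.001]
ft_force: [-0.1, -0.5, -0.7]
grip_width: 0.155
grip_force: 15.0
```

Run:
```python
from h import *
plan([]);print(ctrl.get_state()["ft_force"])
C=np.array([.3868,-.26]);a=np.radians(92.7);Y=np.array([np.cos(a),np.sin(a)]);X=np.array([Y[1],-Y[0]])
pts=[(*(C+i*.066*X+j*.086*Y),.025) for i in(-1,1) for j in (-1,1)]
d=snap("pa",pts=pts); print(d["origin"],[w2p(d,p).round() for p in pts])
```

```text
t 6.0 p [ 0.3546 -0.2554  0.1002] yaw 0.050 j7 0.59 tilt [0.001 0.   ] w 0.155
[-0.10258865 -0.50703538 -0.74185109]
[ 0.34947017 -0.17841145  0.26218002] [array([217., 299.]), array([210., 103.]), array([360., 299.]), array([384., 104.])]
```

View pics/pa.png

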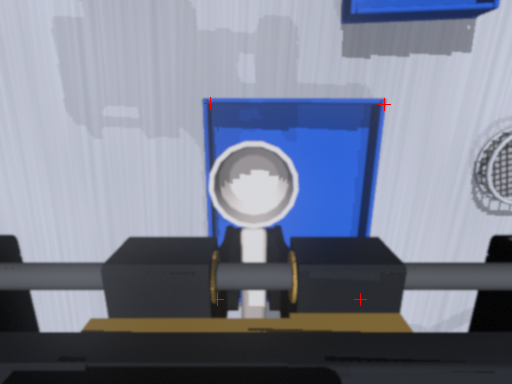

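>>> jog_arm(rows="0 0 3 0 0 0 1; 0 0 3 0 0 0 1; 0 0 2 0 0 0 1; 0 0 0.8 0 0 0 1; 0 0 0 0 0 0 1")

```text
time: 6.65
position: [0.3538, -0.256, 0.0117]
tool_rot: [-2.167, -2.274, 0.0]
ft_force: [-0.5, -0.2, -0.5]
grip_width: 0.158
grip_force: 15.0
```

>>> jog_arm(rows="0 0 0 0 0 0 1; 0 0 0 0 0 0 1")

```text
time: 6.9
position: [0.3544, -0.2567, 0.0125]
tool_rot: [2.167, 2.272, 0.001]
ft_force: [-0.2, 0.2, -0.7]
grip_width: 0.161
grip_force: 15.0
```

>>> jog_arm(rows="0 0 0.2 0 0 0 1; 0 0 0.2 0 0 0 1; 0 0 0.1 0 0 0 1; 0 0 0 0 0 0 1")

```text
time: 7.4
position: [0.3536, -0.2565, 0.0067]
tool_rot: [-2.169, -2.273, -0.0]
ft_force: [0.4, -1.2, -0.4]
grip_width: 0.158
grip_force: 15.0
```

>>> jog_arm(rows="0 0 0.05 0 0 0 1; 0 0 0 0 0 0 1; 0 0 0 0 0 0 1")

```text
time: 7.78
position: [0.3536, -0.2565, 0.0066]
tool_rot: [-2.169, -2.273, -0.0]
ft_force: [-1.3, 1.4, 5.7]
grip_width: 0.161
grip_force: 15.0
```

>>> jog_arm(rows="0 0 0 0 0 0 0.4; 0 0 0 0 0 0 0.4; 0 0 0 0 0 0 0.4; 0 0 -0.5 0 0 0 0.4; 0 0 -2 0 0 0 0.4")

```text
time: 8.4
position: [0.3526, -0.256, 0.0309]
tool_rot: [-2.167, -2.271, 0.002]
ft_force: [0.2, 0.6, -0.1]
grip_width: 0.304
grip_force: 0.0
```

>>> jog_arm(rows="0 0 -4 0 0 0 0.4; 0 0 -5 0 0 0 0.4; 0 0 0 0 0 0 -0.2")

```text
time: 8.78
position: [0.3564, -0.258, 0.1252]
tool_rot: [2.163, 2.267, 0.006]
ft_force: [0.2, -0.2, -0.8]
grip_width: 0.348
grip_force: 0.0
```

Run:
```python
from h import *
plan([(.570,-.3995,.15,np.radians(-54.4),-.2,5.5)],turn=.17)
```

```text
t 8.8 p [ 0.3564 -0.258   0.1252] yaw 0.047 j7 0.57 tilt [ 0.008 -0.003] w 0.348
-> [ 0.57  -0.4    0.15  -0.949 -0.2    5.5  ] 6
   -2.52 3.45 -0.38 0.001 -0 0.166 -0.2; -1.92 3.82 -0.38 0.002 -0 0.166 -0.2; -1.27 4.08 -0.39 0.001 -0 0.166 -0.2; -0.57 4.23 -0.39 0.001 -0 0.166 -0.2; 0.13 4.27 -0.4 0.002 -0.001 0.166 -0.2
   0.84 4.19 -0.41 0.001 -0.001 0.167 -0.2
```

>>> jog_arm(rows="-2.52 3.45 -0.38 0 0 0.166 -0.2; -1.92 3.82 -0.38 0 0 0.166 -0.2; -1.27 4.08 -0.39 0 0 0.166 -0.2; -0.57 4.23 -0.39 0 0 0.166 -0.2; 0.13 4.27 -0.4 0 0 0.166 -0.2")

```text
time: 9.4
position: [0.5323, -0.3749, 0.1393]
tool_rot: [-2.903, -1.198, 0.002]
ft_force: [-0.1, 0.2, 0.0]
grip_width: 0.596
grip_force: 0.0
```

>>> jog_arm(rows="0.84 4.19 -0.41 0 0 0.167 -0.2; 0 0 0 0 0 0 -0.2; 0 0 0 0 0 0 -0.2; 0 0 0 0 0 0 -0.2")

```text
time: 9.9
position: [0.5662, -0.3976, 0.1447]
tool_rot: [-2.99, -0.959, -0.0]
ft_force: [0.7, -0.2, 0.0]
grip_width: 0.6
grip_force: 0.0
```

Run:
```python
from h import *
plan([])
d=snap("wb")
```

```text
t 9.9 p [ 0.5662 -0.3976  0.1447] yaw -0.950 j7 -0.14 tilt [-0.     0.001] w 0.600
```

View pics/wb.png

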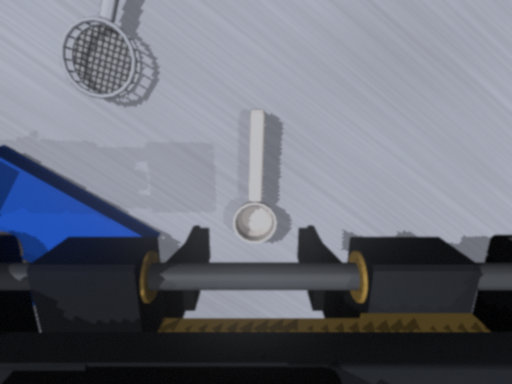

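```bash
cat >> h.py <<'E'
def spoon(d,tail,bowl,g=-.005):
    t=p2w(d,*tail,.022)[:2]; b=p2w(d,*bowl,.020)[:2]; u=(t-b)/np.linalg.norm(t-b)
    c=(b+.045*u+t-.068*u)/2
    print("len",np.linalg.norm(t-b).round(4),"c",c.round(4),"ang",np.degrees(np.arctan2(u[1],u[0])).round(1),"grasp",(c+g*u).round(4))
    return c+g*u,np.arctan2(u[1],u[0])
E
python3 - <<'E'
from h import *
d=imaging.get_image("wrist")
g,a=spoon(d,(258,111),(255,222))
plan([(*g,.05,a-np.pi/2,-.2),(*g,.0035,a-np.pi/2,-.2,2)])
E
```

```text
len 0.1099 c [ 0.5727 -0.3955] ang 34.3 grasp [ 0.5686 -0.3983]
t 10.0 p [ 0.5667 -0.3976  0.1452] yaw -0.950 j7 -0.14 tilt [0.001 0.001] w 0.603
-> [ 0.569 -0.398  0.05  -0.971 -0.2  ] 2
   0.05 0.08 4.76 -0 -0.001 0.011 -0.2; 0.06 0.08 4.76 -0 -0 0.01 -0.2
-> [ 0.569 -0.398  0.004 -0.971 -0.2    2.   ] 3
   0 0 1.55 -0 -0 0 -0.2; 0 0 1.55 -0 -0 0 -0.2; 0 0.01 1.55 -0 -0 0 -0.2
```

>>> jog_arm(rows="0.05 0.08 4.76 0 0 0.011 -0.2; 0.06 0.08 4.76 0 0 0.01 -0.2; 0 0 1.6 0 0 0 -0.2; 0 0 1.5 0 0 0 -0.2; 0 0 1 0 0 0 -0.2")

```text
time: 10.62
position: [0.5698, -0.3993, 0.0094]
tool_rot: [3.0, 0.928, 0.002]
ft_force: [0.5, -0.1, 0.3]
grip_width: 0.597
grip_force: 0.0
```

>>> jog_arm(rows="0 0 0 0 0 0 -0.2; 0 0 0 0 0 0 -0.2; 0 0 0 0 0 0 -0.2")

```text
time: 11.0
position: [0.5696, -0.3991, 0.0095]
tool_rot: [3.0, 0.928, 0.002]
ft_force: [-0.2, -0.3, -0.7]
grip_width: 0.6
grip_force: 0.0
```

Run:
```python
from h import *
plan([(.5686,-.3983,.0035,np.radians(-55.7),-.2,2)])
d=imaging.get_image("wrist"); 
m=d["img"][150:330,150:360]; cv2.imwrite("pics/wb2.png",cv2.resize(m,None,fx=2,fy=2))
```

```text
t 11.0 p [ 0.5696 -0.3991  0.0095] yaw -0.971 j7 -0.11 tilt [ 0.001 -0.001] w 0.600
-> [ 0.569 -0.398  0.004 -0.972 -0.2    2.   ] 1
   -0.04 -0.13 0.6 0.001 -0.001 0.001 -0.2
```

View pics/wb2.png

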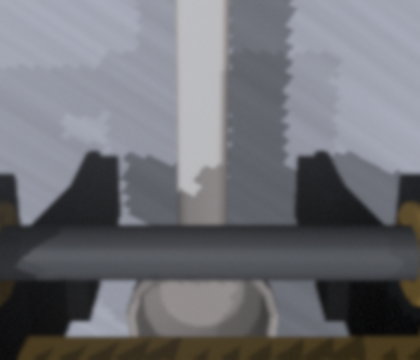

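>>> jog_arm(rows="0 -0.1 0.6 0 0 0 -0.2; 0 0 0 0 0 0 1; 0 0 0 0 0 0 1; 0 0 0 0 0 0 1; 0 0 0 0 0 0 1", force=15)

```text
time: 11.68
position: [0.5686, -0.398, 0.0027]
tool_rot: [3.001, 0.928, 0.0]
ft_force: [-0.5, -0.9, -1.0]
grip_width: 0.234
grip_force: 0.0
```

>>> jog_arm(rows="0 0 0 0 0 0 1; 0 0 0 0 0 0 1; 0 0 0 0 0 0 1")

```text
time: 12.05
position: [0.5686, -0.398, 0.0026]
tool_rot: [3.001, 0.928, 0.0]
ft_force: [-1.0, 0.1, -0.3]
grip_width: 0.155
grip_force: 15.0
```

Run:
```python
from h import *
r=np.radians
a=r(92.7);Y=np.array([np.cos(a),np.sin(a)]);X=np.array([Y[1],-Y[0]])
g=np.array([.386,-.26])+.033*X-.005*Y; print(g)
s,p,M=pose()
plan([(p[0],p[1],.1,r(-55.7),1,4),(*g,.1,r(2.7),1,5.5)],turn=.17)
```

```text
[ 0.4191989  -0.26343994]
t 12.1 p [ 0.5686 -0.398   0.0026] yaw -0.971 j7 -0.11 tilt [ 0. -0.] w 0.155
-> [ 0.569 -0.398  0.1   -0.972  1.     4.   ] 3
   0 0 -3.25 0 -0 0 1; 0 0 -3.25 0 -0 0.001 1; 0 0 -3.24 0 -0 0 1
-> [ 0.419 -0.263  0.1    0.047  1.     5.5  ] 6
   -0.79 -3.26 -0 0 0 -0.17 1; -0.23 -3.34 -0 0 0 -0.17 1; 0.34 -3.33 -0 0 0 -0.17 1; 0.9 -3.23 -0 0 0 -0.17 1; 1.43 -3.03 -0 0 0 -0.17 1
   1.91 -2.75 -0 0 0 -0.169 1
```

>>> jog_arm(rows="0 0 -1.5 0 0 0 1; 0 0 -4 0 0 0 1; 0 0 -4.2 0 0 0 1; -0.79 -3.26 0 0 0 -0.17 1; -0.23 -3.34 0 0 0 -0.17 1")

```text
time: 12.68
position: [0.5185, -0.3533, 0.1013]
tool_rot: [2.796, 1.429, 0.002]
ft_force: [0.3, 0.4, -0.5]
grip_width: 0.156
grip_force: 15.0
```

>>> jog_arm(rows="0.34 -3.33 0 0 0 -0.17 1; 0.9 -3.23 0 0 0 -0.17 1; 1.43 -3.03 0 0 0 -0.17 1; 1.91 -2.75 0 0 0 -0.169 1; 0 0 0 0 0 0 1")

```text
time: 13.3
position: [0.4178, -0.2623, 0.1003]
tool_rot: [-2.167, -2.274, -0.004]
ft_force: [-0.1, -1.4, 0.1]
grip_width: 0.161
grip_force: 15.0
```

>>> jog_arm(rows="0 0 0 0 0 0 1; 0 0 0 0 0 0 1; 0 0 0 0 0 0 1")

```text
time: 13.68
position: [0.4193, -0.2642, 0.0996]
tool_rot: [2.168, 2.273, -0.001]
ft_force: [-0.3, 0.3, -0.3]
grip_width: 0.159
grip_force: 15.0
```

Run:
```python
from h import *
plan([(.4192,-.2634,.02,np.radians(2.7),1)])
d=snap("pb")
```

```text
t 13.7 p [ 0.4193 -0.2642  0.0996] yaw 0.047 j7 0.61 tilt [-0.    -0.001] w 0.159
-> [ 0.419 -0.263  0.02   0.047  1.   ] 2
   0.04 -0 3.98 -0 0 -0 1; 0.05 -0.01 3.98 -0 0.001 -0 1
```

View pics/pb.png

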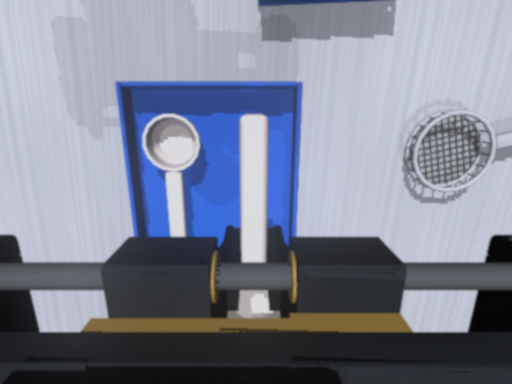

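>>> jog_arm(rows="0 -0.05 3 0 0 0 1; 0 0 3 0 0 0 1; 0 0 2 0 0 0 1; 0 0 0.8 0 0 0 1; 0 0 0 0 0 0 1")

```text
time: 14.35
position: [0.4184, -0.2637, 0.0114]
tool_rot: [-2.167, -2.273, 0.001]
ft_force: [0.4, -0.3, -0.8]
grip_width: 0.159
grip_force: 15.0
```

>>> jog_arm(rows="0 0 0 0 0 0 1; 0 0 0 0 0 0 1")

```text
time: 14.6
position: [0.4192, -0.2639, 0.0124]
tool_rot: [2.166, 2.273, 0.001]
ft_force: [-0.2, -0.9, -0.6]
grip_width: 0.156
grip_force: 15.0
```

>>> jog_arm(rows="0 0 0.2 0 0 0 1; 0 0 0.2 0 0 0 1; 0 0 0.15 0 0 0 1; 0 0 0 0 0 0 1; 0 0 0 0 0 0 1")

```text
time: 15.22
position: [0.4185, -0.2635, 0.0065]
tool_rot: [-2.167, -2.274, -0.001]
ft_force: [-0.7, 1.1, 4.6]
grip_width: 0.159
grip_force: 15.0
```

Run:
```python
from h import *
plan([]); print(ctrl.get_state()["ft_force"])
```

```text
t 15.2 p [ 0.4185 -0.2635  0.0065] yaw 0.048 j7 0.70 tilt [-0.     0.001] w 0.159
[-0.67967526  1.11474259  4.63866832]
```

>>> jog_arm(rows="0 0 0 0 0 0 0.5; 0 0 0 0 0 0 0.5; 0 0 0 0 0 0 0.5; 0 0 -0.5 0 0 0 0.5; 0 0 -2 0 0 0 0.5")

```text
time: 15.85
position: [0.4175, -0.2632, 0.0306]
tool_rot: [-2.166, -2.272, 0.002]
ft_force: [0.5, 0.1, 0.9]
grip_width: 0.247
grip_force: 0.0
```

>>> jog_arm(rows="0 0 -4 0 0 0 0.5; 0 0 -5 0 0 0 0.5; 0 0 0 0 0 0 -0.2; 0 0 0 0 0 0 -0.2")

```text
time: 16.35
position: [0.4184, -0.2634, 0.121]
tool_rot: [-2.167, -2.274, -0.001]
ft_force: [-0.2, 0.2, -0.6]
grip_width: 0.398
grip_force: 0.0
```

Run:
```python
from h import *
plan([(.6652,0,.15,np.radians(20),-.2,5.5)],turn=.17)
```

```text
t 16.4 p [ 0.4184 -0.2634  0.121 ] yaw 0.048 j7 0.60 tilt [0. 0.] w 0.398
-> [ 0.665  0.     0.15   0.349 -0.2    5.5  ] 7
   3.59 3.7 -0.41 0 -0 -0.043 -0.2; 3.43 3.85 -0.41 0 -0 -0.043 -0.2; 3.26 4 -0.41 0 -0 -0.043 -0.2; 3.08 4.14 -0.41 0 -0 -0.043 -0.2; 2.9 4.26 -0.41 0 -0 -0.043 -0.2
   2.72 4.38 -0.42 0 -0 -0.043 -0.2; 2.52 4.5 -0.41 0 -0 -0.043 -0.2
```

>>> jog_arm(rows="3.59 3.7 -0.41 0 0 -0.043 -0.2; 3.43 3.85 -0.41 0 0 -0.043 -0.2; 3.26 4 -0.41 0 0 -0.043 -0.2; 3.08 4.14 -0.41 0 0 -0.043 -0.2; 2.9 4.26 -0.41 0 0 -0.043 -0.2")

```text
time: 16.98
position: [0.5947, -0.0741, 0.1396]
tool_rot: [-1.908, -2.493, 0.003]
ft_force: [-0.1, -0.7, 0.3]
grip_width: 0.601
grip_force: 0.0
```

>>> jog_arm(rows="2.72 4.38 -0.42 0 0 -0.043 -0.2; 2.52 4.5 -0.41 0 0 -0.043 -0.2; 0 0 0 0 0 0 -0.2; 0 0 0 0 0 0 -0.2; 0 0 0 0 0 0 -0.2")

```text
time: 17.6
position: [0.6643, -0.0022, 0.1491]
tool_rot: [-1.805, -2.57, 0.002]
ft_force: [-0.3, -0.3, 0.4]
grip_width: 0.603
grip_force: 0.0
```

```bash
cat >> h.py <<'E'
def disc(d,near):
    """brown disc ellipse centre nearest to predicted pixel -> world at z=.010"""
    H,S,V=cv2.split(cv2.cvtColor(d["img"],cv2.COLOR_BGR2HSV))
    m=((H>4)&(H<20)&(S>100)).astype(np.uint8); m=cv2.morphologyEx(m,cv2.MORPH_CLOSE,np.ones((5,5)))
    cs,_=cv2.findContours(m,cv2.RETR_EXTERNAL,cv2.CHAIN_APPROX_NONE)
    out=[(cv2.fitEllipse(cv2.convexHull(c))) for c in cs if cv2.contourArea(c)>400]
    for e in out: print("disc",np.round(e[0],1),np.round(e[1],1),p2w(d,*e[0],.010)[:2].round(4))
E
python3 - <<'E'
from h import *
plan([]); d=snap("wl",pts=[(.6652,0,.036)]); disc(d,0)
E
```

```text
t 17.6 p [ 0.6643 -0.0022  0.1491] yaw 0.346 j7 0.41 tilt [-0.002 -0.001] w 0.603
disc [256.3 180.5] [62.7 63.8] [0.6644 0.0029]
disc [440.2 115. ] [145. 173.] [0.8099 0.1254]
```

View pics/wl.png

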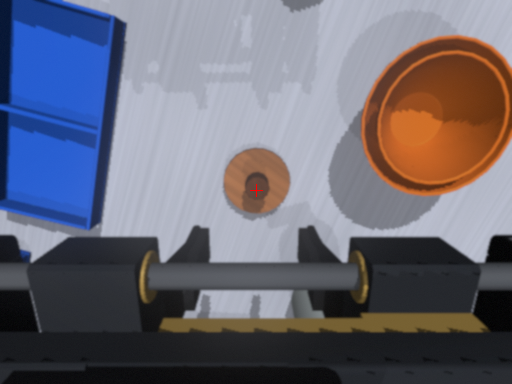

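Run:
```python
from h import *
plan([(.6645,.0022,.014,np.radians(20),-.2,5)])
```

```text
t 17.6 p [ 0.6645 -0.002   0.1495] yaw 0.347 j7 0.41 tilt [-0.001 -0.   ] w 0.597
-> [ 6.64e-01  2.00e-03  1.40e-02  3.49e-01 -2.00e-01  5.00e+00] 3
   0.13 0.05 4.52 -0 0 -0.001 -0.2; 0.13 0.05 4.51 -0.001 0 -0.001 -0.2; 0.14 0.05 4.52 -0 0 -0.001 -0.2
```

>>> jog_arm(rows="0.13 0.05 4.5 0 0 0 -0.2; 0.13 0.05 4.5 0 0 0 -0.2; 0.14 0.05 2.5 0 0 0 -0.2; 0 0 1.5 0 0 0 -0.2; 0 0 0 0 0 0 -0.2")

```text
time: 18.27
position: [0.6647, 0.0034, 0.0193]
tool_rot: [-1.803, -2.572, 0.002]
ft_force: [0.2, -0.4, 0.0]
grip_width: 0.6
grip_force: 0.0
```

>>> jog_arm(rows="0 0 0 0 0 0 -0.2; 0 0 0 0 0 0 -0.2")

```text
time: 18.52
position: [0.6665, 0.004, 0.0215]
tool_rot: [1.801, 2.572, 0.003]
ft_force: [-0.2, -0.4, -0.2]
grip_width: 0.595
grip_force: 0.0
```

>>> jog_arm(rows="0 0 0.6 0 0 0 -0.2; 0 0 0 0 0 0 -0.2; 0 0 0 0 0 0 -0.2")

```text
time: 18.9
position: [0.6653, 0.0041, 0.0138]
tool_rot: [-1.802, -2.573, 0.0]
ft_force: [0.3, 0.4, -0.3]
grip_width: 0.601
grip_force: 0.0
```

Run:
```python
from h import *
plan([]); d=snap("wl2"); disc(d,0)
m=d["img"][120:330,130:380]; cv2.imwrite("pics/wl2.png",cv2.resize(m,None,fx=2,fy=2))
```

```text
t 18.9 p [0.6653 0.0041 0.0138] yaw 0.349 j7 0.43 tilt [-0.  0.] w 0.601
disc [252.5 234. ] [ 90.5 106.5] [0.6625 0.0078]
disc [509.7 147. ] [119.1 198.3] [0.7779 0.1055]
```

View pics/wl2.png

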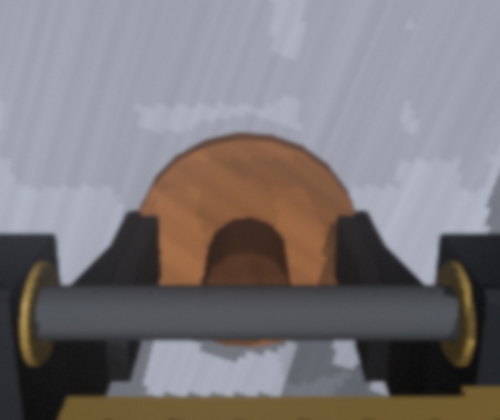

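>>> jog_arm(rows="0 0 0 0 0 0 1; 0 0 0 0 0 0 1; 0 0 0 0 0 0 1; 0 0 0 0 0 0 1; 0 0 0 0 0 0 1", force=20)

```text
time: 19.58
position: [0.6654, 0.004, 0.0139]
tool_rot: [1.802, 2.573, 0.0]
ft_force: [0.1, -0.7, -0.7]
grip_width: 0.27
grip_force: 20.0
```

>>> jog_arm(rows="0 0 0 0 0 0 1; 0 0 0 0 0 0 1; 0 0 -2 0 0 0 1; 0 0 -4 0 0 0 1; 0 0 -4 0 0 0 1")

```text
time: 20.2
position: [0.6655, 0.0039, 0.1161]
tool_rot: [1.802, 2.573, 0.001]
ft_force: [0.8, 0.5, -0.2]
grip_width: 0.266
grip_force: 20.0
```

Run:
```python
from h import *
plan([(.4635,-.0573,.11,np.radians(4.8),1,5.5)],turn=.17)
```

```text
t 20.2 p [0.6655 0.0039 0.1161] yaw 0.349 j7 0.41 tilt [0.001 0.   ] w 0.266
-> [ 0.464 -0.057  0.11   0.084  1.     5.5  ] 4
   0.29 -5.27 0.15 0 0 0.066 1; -0.06 -5.28 0.15 0 0 0.066 1; -0.41 -5.26 0.15 0 0 0.067 1; -0.76 -5.22 0.15 0.001 0 0.066 1
```

>>> jog_arm(rows="0.29 -5.27 0.15 0 0 0.066 1; -0.06 -5.28 0.15 0 0 0.066 1; -0.41 -5.26 0.15 0 0 0.067 1; -0.76 -5.22 0.15 0 0 0.066 1; 0 0 0 0 0 0 1")

```text
time: 20.82
position: [0.4598, -0.0584, 0.1083]
tool_rot: [-2.128, -2.308, -0.001]
ft_force: [1.2, 0.2, -1.1]
grip_width: 0.268
grip_force: 20.0
```

>>> jog_arm(rows="0 0 0 0 0 0 1; 0 0 0 0 0 0 1; 0 0 0 0 0 0 1")

```text
time: 21.2
position: [0.4644, -0.057, 0.1081]
tool_rot: [2.125, 2.313, -0.0]
ft_force: [-0.6, -0.2, -0.4]
grip_width: 0.268
grip_force: 20.0
```

Run:
```python
from h import *
plan([]); C=np.array([.4593,-.0075]);a=np.radians(94.8);Y=np.array([np.cos(a),np.sin(a)]);X=np.array([Y[1],-Y[0]])
d=snap("pl",pts=[(*(C+i*.048*X+j*Y),.025) for i in(-1,1) for j in (.0,.0985)]); disc(d,0)
```

```text
t 21.2 p [ 0.4644 -0.057   0.1081] yaw 0.085 j7 0.16 tilt [ 0. -0.] w 0.268
disc [252.5 262.9] [123.6 149.6] [ 0.4684 -0.1249]
```

View pics/pl.png

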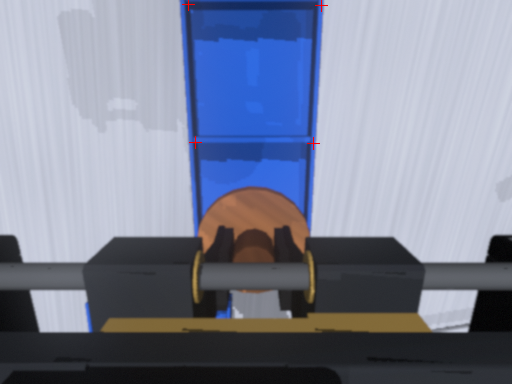

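>>> jog_arm(rows="-0.1 0 3 0 0 0 1; 0 0 3 0 0 0 1; 0 0 2 0 0 0 1; 0 0 0.5 0 0 0 1; 0 0 0 0 0 0 1")

```text
time: 21.88
position: [0.4638, -0.0583, 0.023]
tool_rot: [2.126, 2.313, -0.001]
ft_force: [0.5, -0.4, -0.9]
grip_width: 0.27
grip_force: 20.0
```

>>> jog_arm(rows="0 0 0 0 0 0 1; 0 0 0 0 0 0 1")

```text
time: 22.12
position: [0.4642, -0.0582, 0.0237]
tool_rot: [2.125, 2.312, 0.002]
ft_force: [-0.6, 0.1, -0.6]
grip_width: 0.267
grip_force: 20.0
```

>>> jog_arm(rows="0.2 0 0.2 0 0 0 1; 0 0 0.2 0 0 0 1; 0 0 0.1 0 0 0 1; 0 0 0 0 0 0 1; 0 0 0 0 0 0 1")

```text
time: 22.75
position: [0.4633, -0.0562, 0.0178]
tool_rot: [2.126, 2.313, 0.0]
ft_force: [0.1, -0.4, -0.9]
grip_width: 0.272
grip_force: 20.0
```

>>> jog_arm(rows="0 0 0.05 0 0 0 1; 0 0 0 0 0 0 1; 0 0 0 0 0 0 1")

```text
time: 23.12
position: [0.4633, -0.0562, 0.0178]
tool_rot: [-2.126, -2.313, -0.0]
ft_force: [-2.3, -0.3, 4.9]
grip_width: 0.267
grip_force: 20.0
```

>>> jog_arm(rows="0 0 0 0 0 0 0.1; 0 0 0 0 0 0 0.1; 0 0 0 0 0 0 0.1; 0 0 -0.5 0 0 0 0.1; 0 0 -2 0 0 0 0.1")

```text
time: 23.75
position: [0.4623, -0.0562, 0.0419]
tool_rot: [-2.125, -2.312, 0.003]
ft_force: [0.3, 0.1, 0.8]
grip_width: 0.446
grip_force: 0.0
```

>>> jog_arm(rows="0 0 -4 0 0 0 0.1; 0 0 -5 0 0 0 -0.2; 0 0 0 0 0 0 -0.2; 0 0 0 0 0 0 -0.2")

```text
time: 24.25
position: [0.4631, -0.0562, 0.1323]
tool_rot: [-2.126, -2.313, -0.001]
ft_force: [-1.4, -0.8, -0.7]
grip_width: 0.586
grip_force: 0.0
```

Run:
```python
from h import *
plan([(.635,.206,.15,np.radians(20),-.2,5.5)],turn=.17)
```

```text
t 24.2 p [ 0.4631 -0.0562  0.1323] yaw 0.084 j7 0.15 tilt [0. 0.] w 0.586
-> [ 0.635  0.206  0.15   0.349 -0.2    5.5  ] 6
   4.11 3.22 -0.29 0 -0 -0.044 -0.2; 3.97 3.4 -0.29 0 -0 -0.044 -0.2; 3.81 3.57 -0.29 0 -0 -0.044 -0.2; 3.66 3.74 -0.3 0 -0 -0.044 -0.2; 3.49 3.89 -0.29 0 -0 -0.045 -0.2
   3.3 4.04 -0.3 0 -0 -0.044 -0.2
```

>>> jog_arm(rows="4.11 3.22 -0.29 0 0 -0.044 -0.2; 3.97 3.4 -0.29 0 0 -0.044 -0.2; 3.81 3.57 -0.29 0 0 -0.044 -0.2; 3.66 3.74 -0.3 0 0 -0.044 -0.2; 3.49 3.89 -0.29 0 0 -0.045 -0.2")

```text
time: 24.88
position: [0.6063, 0.1633, 0.1448]
tool_rot: [-1.855, -2.533, 0.004]
ft_force: [0.3, 0.1, 0.0]
grip_width: 0.601
grip_force: 0.0
```

>>> jog_arm(rows="3.3 4.04 -0.3 0 0 -0.044 -0.2; 0 0 0 0 0 0 -0.2; 0 0 0 0 0 0 -0.2; 0 0 0 0 0 0 -0.2")

```text
time: 25.38
position: [0.6347, 0.2038, 0.1494]
tool_rot: [-1.805, -2.571, 0.003]
ft_force: [0.8, -0.7, -0.2]
grip_width: 0.601
grip_force: 0.0
```

Run:
```python
from h import *
d=imaging.get_image("wrist"); disc(d,0); print(w2p(d,(.635,.206,.01)))
plan([(.635,.206,.02,np.radians(20),-.2,5)])
```

```text
disc [256.4 178.7] [62.8 64. ] [0.6343 0.2106]
[255.48205688 182.90522179]
t 25.4 p [0.6348 0.204  0.1498] yaw 0.347 j7 0.06 tilt [-0.001 -0.001] w 0.598
-> [ 0.635  0.206  0.02   0.349 -0.2    5.   ] 3
   0.06 0.03 4.33 -0 0 -0.001 -0.2; 0.06 0.03 4.32 -0 0 -0.001 -0.2; 0.07 0.03 4.33 -0.001 0 -0 -0.2
```

>>> jog_arm(rows="0.2 0.05 4.5 0 0 0 -0.2; 0.2 0.05 4.5 0 0 0 -0.2; 0.1 0.04 2.5 0 0 0 -0.2; 0 0 1.5 0 0 0 -0.2; 0 0 0.5 0 0 0 -0.2")

```text
time: 26.05
position: [0.6347, 0.2104, 0.0147]
tool_rot: [-1.803, -2.573, 0.001]
ft_force: [-0.1, 0.0, -0.1]
grip_width: 0.602
grip_force: 0.0
```

>>> jog_arm(rows="0 0 0 0 0 0 -0.2; 0 0 0 0 0 0 -0.2; 0 0 0 0 0 0 -0.2")

```text
time: 26.42
position: [0.6354, 0.2114, 0.016]
tool_rot: [1.802, 2.573, 0.002]
ft_force: [-1.1, 0.5, 1.0]
grip_width: 0.599
grip_force: 0.0
```

>>> jog_arm(rows="-0.1 -0.05 0.2 0 0 0 -0.2; 0 0 0 0 0 0 1; 0 0 0 0 0 0 1; 0 0 0 0 0 0 1; 0 0 0 0 0 0 1")

```text
time: 27.05
position: [0.6347, 0.21, 0.013]
tool_rot: [1.802, 2.573, 0.0]
ft_force: [0.4, 0.9, 0.9]
grip_width: 0.266
grip_force: 20.0
```

>>> jog_arm(rows="0 0 0 0 0 0 1; 0 0 0 0 0 0 1; 0 0 0 0 0 0 1")

```text
time: 27.42
position: [0.6347, 0.21, 0.013]
tool_rot: [1.802, 2.573, 0.0]
ft_force: [0.4, 0.1, 0.4]
grip_width: 0.271
grip_force: 20.0
```

Run:
```python
from h import *
s,p,M=pose()
plan([(p[0],p[1],.11,np.radians(20),1,4),(.455,.0435,.11,np.radians(4.8),1,5.5)],turn=.17)
```

```text
t 27.4 p [0.6347 0.21   0.013 ] yaw 0.349 j7 0.08 tilt [0. 0.] w 0.271
-> [0.635 0.21  0.11  0.349 1.    4.   ] 3
   0 0 -3.23 0 -0 -0 1; 0 0 -3.23 0 -0 -0 1; 0 0 -3.24 0 -0 -0 1
-> [0.455 0.044 0.11  0.084 1.    5.5  ] 5
   -1.9 -4.52 -0 0 -0 0.053 1; -2.14 -4.41 -0 0 -0 0.053 1; -2.37 -4.29 -0 0 -0 0.053 1; -2.59 -4.16 -0 0 -0 0.053 1; -2.8 -4.01 -0 0 -0 0.053 1
```

>>> jog_arm(rows="0 0 -2 0 0 0 1; 0 0 -4 0 0 0 1; 0 0 -3.7 0 0 0 1")

```text
time: 27.8
position: [0.6349, 0.2099, 0.1126]
tool_rot: [1.802, 2.573, 0.001]
ft_force: [0.5, 0.1, -1.2]
grip_width: 0.266
grip_force: 20.0
```

>>> jog_arm(rows="-1.9 -4.52 0 0 0 0.053 1; -2.14 -4.41 0 0 0 0.053 1; -2.37 -4.29 0 0 0 0.053 1; -2.59 -4.16 0 0 0 0.053 1; -2.8 -4.01 0 0 0 0.053 1")

```text
time: 28.42
position: [0.4542, 0.0423, 0.1113]
tool_rot: [2.128, 2.31, 0.003]
ft_force: [-0.2, -0.2, -0.7]
grip_width: 0.267
grip_force: 20.0
```

>>> jog_arm(rows="0 0 0 0 0 0 1; 0 0 0 0 0 0 1; 0 0 0 0 0 0 1; 0 0 0 0 0 0 1")

```text
time: 28.92
position: [0.4555, 0.0441, 0.11]
tool_rot: [2.125, 2.314, -0.0]
ft_force: [0.8, -0.7, -0.1]
grip_width: 0.27
grip_force: 20.0
```

Run:
```python
from h import *
plan([(.455,.0435,.023,np.radians(4.8),1)])
```

```text
t 28.9 p [0.4555 0.0441 0.11  ] yaw 0.085 j7 -0.07 tilt [ 0. -0.] w 0.270
-> [0.455 0.044 0.023 0.084 1.   ] 2
   -0.03 -0.03 4.35 0 0 0.001 1; -0.02 -0.03 4.35 0 0 0 1
```

>>> jog_arm(rows="0 0 3 0 0 0 1; 0 0 3 0 0 0 1; 0 0 2 0 0 0 1; 0 0 0.7 0 0 0 1; 0 0 0 0 0 0 1")

```text
time: 29.55
position: [0.4551, 0.0436, 0.0229]
tool_rot: [-2.126, -2.313, 0.001]
ft_force: [-0.1, 0.2, -0.4]
grip_width: 0.266
grip_force: 20.0
```

>>> jog_arm(rows="0 0 0 0 0 0 1; 0 0 0 0 0 0 1; 0 0 0.2 0 0 0 1; 0 0 0.2 0 0 0 1; 0 0 0 0 0 0 1")

```text
time: 30.18
position: [0.4547, 0.0435, 0.0188]
tool_rot: [-2.126, -2.313, 0.0]
ft_force: [-0.3, -0.3, -1.1]
grip_width: 0.269
grip_force: 20.0
```

>>> jog_arm(rows="0 0 0.05 0 0 0 1; 0 0 0 0 0 0 1; 0 0 0 0 0 0 1")

```text
time: 30.55
position: [0.455, 0.0435, 0.0185]
tool_rot: [2.126, 2.313, 0.0]
ft_force: [-0.2, -0.2, -1.2]
grip_width: 0.27
grip_force: 20.0
```

Floor expected at 0.017.

>>> jog_arm(rows="0 0 0.1 0 0 0 1; 0 0 0.06 0 0 0 1; 0 0 0 0 0 0 1; 0 0 0 0 0 0 1")

```text
time: 31.05
position: [0.4549, 0.0435, 0.0169]
tool_rot: [-2.126, -2.313, -0.0]
ft_force: [-1.2, 0.5, 0.1]
grip_width: 0.271
grip_force: 20.0
```

>>> jog_arm(rows="0 0 0.05 0 0 0 1; 0 0 0 0 0 0 1; 0 0 0 0 0 0 1")

```text
time: 31.42
position: [0.455, 0.0435, 0.0169]
tool_rot: [-2.126, -2.313, -0.0]
ft_force: [-2.3, -0.7, 5.2]
grip_width: 0.269
grip_force: 20.0
```

>>> jog_arm(rows="0 0 0 0 0 0 0.1; 0 0 0 0 0 0 0.1; 0 0 0 0 0 0 0.1; 0 0 -0.5 0 0 0 0.1; 0 0 -2 0 0 0 0.1")

```text
time: 32.05
position: [0.4539, 0.0432, 0.0409]
tool_rot: [-2.125, -2.312, 0.003]
ft_force: [-0.4, 0.2, 0.7]
grip_width: 0.447
grip_force: 0.0
```

>>> jog_arm(rows="0 0 -4 0 0 0 0.1; 0 0 -5 0 0 0 -0.2; 0 0 0 0 0 0 -0.2; 0 0 0 0 0 0 -0.2")

```text
time: 32.55
position: [0.4547, 0.0435, 0.1313]
tool_rot: [-2.126, -2.313, -0.0]
ft_force: [0.6, -0.8, -0.4]
grip_width: 0.589
grip_force: 0.0
```

Run:
```python
from h import *
plan([(.628,-.2058,.15,np.radians(-72.1),-.2,5.5)],turn=.17)
```

```text
t 32.5 p [0.4547 0.0435 0.1313] yaw 0.084 j7 -0.08 tilt [0. 0.] w 0.589
-> [ 0.628 -0.206  0.15  -1.258 -0.2    5.5  ] 8
   -3.29 1.9 -0.23 -0 -0 0.168 -0.2; -2.92 2.42 -0.24 -0 -0 0.168 -0.2; -2.48 2.87 -0.23 -0 -0 0.168 -0.2; -1.96 3.25 -0.24 -0 -0 0.168 -0.2; -1.39 3.53 -0.23 -0 -0 0.168 -0.2
   -0.78 3.71 -0.24 -0 -0 0.167 -0.2; -0.16 3.79 -0.23 -0 -0 0.168 -0.2; 0.49 3.77 -0.24 -0 -0 0.167 -0.2
```

>>> jog_arm(rows="-3.29 1.9 -0.23 0 0 0.168 -0.2; -2.92 2.42 -0.24 0 0 0.168 -0.2; -2.48 2.87 -0.23 0 0 0.168 -0.2; -1.96 3.25 -0.24 0 0 0.168 -0.2; -1.39 3.53 -0.23 0 0 0.168 -0.2")

```text
time: 33.17
position: [0.5628, -0.1132, 0.1413]
tool_rot: [-2.887, -1.236, 0.005]
ft_force: [0.6, -0.1, 1.1]
grip_width: 0.603
grip_force: 0.0
```

>>> jog_arm(rows="-0.78 3.71 -0.24 0 0 0.167 -0.2; -0.16 3.79 -0.23 0 0 0.168 -0.2; 0.49 3.77 -0.24 0 0 0.167 -0.2; 0 0 0 0 0 0 -0.2; 0 0 0 0 0 0 -0.2")

```text
time: 33.8
position: [0.6272, -0.2048, 0.1484]
tool_rot: [-3.101, -0.491, 0.005]
ft_force: [-0.6, 0.7, 0.0]
grip_width: 0.599
grip_force: 0.0
```

>>> jog_arm(rows="0 0 0 0 0 0 -0.2")

```text
time: 33.92
position: [0.6278, -0.2041, 0.1495]
tool_rot: [-3.101, -0.493, 0.001]
ft_force: [-1.3, 0.3, 0.6]
grip_width: 0.601
grip_force: 0.0
```

Run:
```python
from h import *
u=np.array([np.cos(np.radians(17.9)),np.sin(np.radians(17.9))]); c=np.array([.6355,-.2033])
P=[(*(c+k*u),.017) for k in (-.055,-.008,.091)]
d=snap("ws",pts=P); print([w2p(d,p).round(1) for p in P]); plan([])
```

```text
[array([255.3, 228. ]), array([255.6, 185.1]), array([256.4,  81.3])]
t 34.0 p [ 0.6279 -0.2042  0.1499] yaw -1.256 j7 -0.79 tilt [-0.     0.001] w 0.599
```

View pics/ws.png

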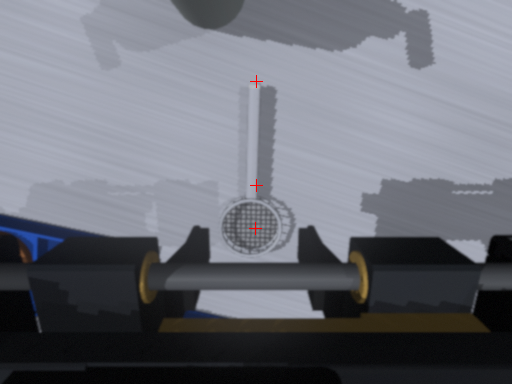

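Run:
```python
from h import *
d=imaging.get_image("wrist")
t=p2w(d,255,86,.017)[:2]; b=p2w(d,251.5,226,.017)[:2]; L=np.linalg.norm(t-b); u=(t-b)/L; a=np.arctan2(u[1],u[0])
c=(b+.055*u+t-.091*u)/2; g=c-.006*u; print(L,np.degrees(a),c,g)
plan([(*g,.05,a-np.pi/2,-.2),(*g,.01,a-np.pi/2,-.2,2)])
```

```text
0.13985001393690172 16.735050158173614 [ 0.63394873 -0.20088946] [ 0.62820285 -0.20261714]
t 34.0 p [ 0.628  -0.2044  0.1501] yaw -1.256 j7 -0.79 tilt [-0.     0.001] w 0.602
-> [ 0.628 -0.203  0.05  -1.279 -0.2  ] 3
   0.02 -0.05 3.34 -0 -0 0.008 -0.2; 0.02 -0.05 3.34 -0.001 -0 0.007 -0.2; 0.03 -0.06 3.33 -0 -0 0.008 -0.2
-> [ 0.628 -0.203  0.01  -1.279 -0.2    2.   ] 3
   -0 -0 1.33 -0 -0 -0 -0.2; -0 -0 1.34 -0 -0 -0 -0.2; -0 -0 1.33 -0 -0 -0 -0.2
```

>>> jog_arm(rows="0.1 -0.05 3.34 0 0 0.008 -0.2; 0.1 -0.05 3.34 0 0 0.008 -0.2; 0.03 -0.06 3.33 0 0 0.008 -0.2; 0 0 2 0 0 0 -0.2; 0 0 1.5 0 0 0 -0.2")

```text
time: 34.65
position: [0.6301, -0.2032, 0.0146]
tool_rot: [-3.109, -0.453, -0.0]
ft_force: [1.2, -0.5, -0.1]
grip_width: 0.602
grip_force: 0.0
```

>>> jog_arm(rows="0 0 0.4 0 0 0 -0.2; 0 0 0 0 0 0 -0.2; 0 0 0 0 0 0 -0.2")

```text
time: 35.02
position: [0.6308, -0.2039, 0.0122]
tool_rot: [3.108, 0.452, 0.003]
ft_force: [-1.2, 0.5, -0.6]
grip_width: 0.602
grip_force: 0.0
```

Run:
```python
from h import *
plan([]); print(ctrl.get_state()["ft_force"])
d=imaging.get_image("wrist"); cv2.imwrite("pics/ws2.png",cv2.resize(d["img"][120:330,130:380],None,fx=2,fy=2))
```

```text
t 35.0 p [ 0.6308 -0.2039  0.0122] yaw -1.282 j7 -0.76 tilt [ 0.002 -0.   ] w 0.602
[-1.15548138  0.53785635 -0.62640217]
```

View pics/ws2.png

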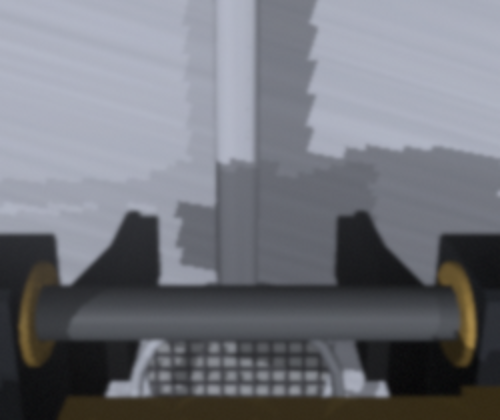

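>>> jog_arm(rows="0 -0.3 0.5 0 0 0 -0.2; 0 0 0.3 0 0 0 -0.2; 0 0 0.15 0 0 0 -0.2; 0 0 0 0 0 0 -0.2; 0 0 0 0 0 0 -0.2")

```text
time: 35.7
position: [0.6292, -0.2008, 0.0016]
tool_rot: [3.109, 0.452, 0.0]
ft_force: [0.1, -0.1, 1.3]
grip_width: 0.594
grip_force: 0.0
```

>>> jog_arm(rows="0 0 0 0 0 0 1; 0 0 0 0 0 0 1; 0 0 0 0 0 0 1; 0 0 0 0 0 0 1; 0 0 0 0 0 0 1", force=20)

```text
time: 36.33
position: [0.6291, -0.2007, 0.0016]
tool_rot: [3.109, 0.452, 0.0]
ft_force: [1.3, 0.6, -0.7]
grip_width: 0.131
grip_force: 20.0
```

>>> jog_arm(rows="0 0 0 0 0 0 1; 0 0 0 0 0 0 1; 0 0 0 0 0 0 1")

```text
time: 36.7
position: [0.6291, -0.2007, 0.0016]
tool_rot: [3.109, 0.452, 0.0]
ft_force: [0.1, 0.0, -0.7]
grip_width: 0.134
grip_force: 20.0
```

Run:
```python
from h import *
s,p,M=pose(); r=np.radians
plan([(p[0],p[1],.12,r(-73.3),1,4),(.382,.2535,.11,r(-3.8),1,5.5)],turn=.17)
```

```text
t 36.7 p [ 0.6291 -0.2007  0.0016] yaw -1.282 j7 -0.76 tilt [ 0. -0.] w 0.134
-> [ 0.629 -0.201  0.12  -1.279  1.     4.   ] 3
   0 0 -3.95 0 -0 -0.001 1; 0 0 -3.95 0 -0 -0.001 1; 0 0 -3.94 0 -0 -0.001 1
-> [ 0.382  0.254  0.11  -0.066  1.     5.5  ] 10
   -1.06 -5.06 0.1 0 -0 -0.121 1; -0.44 -5.15 0.1 0 -0 -0.121 1; 0.18 -5.17 0.1 0 -0 -0.121 1; 0.81 -5.11 0.1 0 -0 -0.121 1; 1.42 -4.97 0.1 0 -0 -0.121 1
   2.01 -4.77 0.1 0 -0 -0.122 1; 2.57 -4.49 0.1 0 -0 -0.121 1; 3.09 -4.14 0.1 0 -0 -0.122 1; 3.57 -3.73 0.1 0 -0 -0.121 1; 4 -3.28 0.1 0 -0 -0.122 1
```

>>> jog_arm(rows="0 0 -2 0 0 0 1; 0 0 -3 0 0 0 1; 0 0 -4 0 0 0 1; 0 0 -2.8 0 0 0 1")

```text
time: 37.2
position: [0.6299, -0.2011, 0.123]
tool_rot: [3.108, 0.452, 0.005]
ft_force: [-0.7, -0.6, -1.4]
grip_width: 0.134
grip_force: 20.0
```

>>> jog_arm(rows="-1.06 -5.06 0.1 0 0 -0.121 1; -0.44 -5.15 0.1 0 0 -0.121 1; 0.18 -5.17 0.1 0 0 -0.121 1; 0.81 -5.11 0.1 0 0 -0.121 1; 1.42 -4.97 0.1 0 0 -0.121 1")

```text
time: 37.83
position: [0.5058, 0.028, 0.116]
tool_rot: [2.831, 1.362, 0.003]
ft_force: [0.7, 0.5, -0.9]
grip_width: 0.135
grip_force: 20.0
```

>>> jog_arm(rows="2.01 -4.77 0.1 0 0 -0.122 1; 2.57 -4.49 0.1 0 0 -0.121 1; 3.09 -4.14 0.1 0 0 -0.122 1; 3.57 -3.73 0.1 0 0 -0.121 1; 4 -3.28 0.1 0 0 -0.122 1")

```text
time: 38.45
position: [0.3831, 0.2555, 0.1111]
tool_rot: [2.293, 2.147, 0.004]
ft_force: [0.4, 0.4, -1.9]
grip_width: 0.134
grip_force: 20.0
```

>>> jog_arm(rows="0 0 0 0 0 0 1; 0 0 0 0 0 0 1; 0 0 0 0 0 0 1; 0 0 0 0 0 0 1")

```text
time: 38.95
position: [0.3841, 0.2532, 0.1097]
tool_rot: [2.3, 2.14, 0.0]
ft_force: [0.1, -0.4, -2.0]
grip_width: 0.133
grip_force: 20.0
```

Run:
```python
from h import *
plan([(.382,.2535,.01,np.radians(-3.8),1)])
d=imaging.get_image("wrist"); im=d["img"]
H,S,V=cv2.split(cv2.cvtColor(im,cv2.COLOR_BGR2HSV)); m=(H>105)&(H<130)&(S>150)
C=np.array([.3823,.2585]);a=np.radians(86.2);Y=np.array([np.cos(a),np.sin(a)]);X=np.array([Y[1],-Y[0]])
print("outer corner pred",[w2p(d,(*(C+i*.052*X+j*.1125*Y),.025)).round() for i in(-1,1) for j in (0,1)])
for v in range(0,240,20):
    x=np.where(m[v])[0]; print(v,(x.min(),x.max(),len(x)) if len(x) else None)
# held handle: low-saturation columns inside tray
for v in (100,140,180):
    x=np.where(~m[v,200:310])[0]+200; print("gap",v,x.min() if len(x) else None,x.max() if len(x) else None)
```

```text
t 39.0 p [0.3841 0.2532 0.1097] yaw -0.072 j7 -0.71 tilt [0. 0.] w 0.133
-> [ 0.382  0.254  0.01  -0.066  1.   ] 2
   0.01 -0.1 4.99 0 -0 -0.003 1; 0 -0.11 4.98 0 -0 -0.002 1
outer corner pred [array([192., 195.]), array([183.,  51.]), array([313., 194.]), array([320.,  51.])]
0 None
20 None
40 None
60 (np.int64(181), np.int64(314), 98)
80 (np.int64(182), np.int64(313), 94)
100 (np.int64(184), np.int64(312), 95)
120 (np.int64(185), np.int64(311), 97)
140 (np.int64(186), np.int64(310), 95)
160 (np.int64(188), np.int64(309), 91)
180 (np.int64(189), np.int64(308), 90)
200 (np.int64(190), np.int64(307), 90)
220 (np.int64(192), np.int64(306), 89)
gap 100 240 307
gap 140 241 305
gap 180 241 309
```

>>> jog_arm(rows="0 -0.3 3.5 0 0 0 1; 0 0 3.5 0 0 0 1; 0 0 2 0 0 0 1; 0 0 0.6 0 0 0 1; 0 0 0 0 0 0 1")

```text
time: 39.62
position: [0.3807, 0.2543, 0.0138]
tool_rot: [2.297, 2.143, 0.0]
ft_force: [0.2, -0.2, -1.4]
grip_width: 0.133
grip_force: 20.0
```

>>> jog_arm(rows="0 0 0 0 0 0 1; 0 0 0 0 0 0 1; 0 0 0.2 0 0 0 1; 0 0 0.2 0 0 0 1; 0 0 0 0 0 0 1")

```text
time: 40.25
position: [0.3802, 0.2543, 0.0094]
tool_rot: [-2.297, -2.143, 0.001]
ft_force: [0.5, 0.5, -1.3]
grip_width: 0.13
grip_force: 20.0
```

>>> jog_arm(rows="0 0 0 0 0 0 1; 0 0 0 0 0 0 1")

```text
time: 40.5
position: [0.3804, 0.2545, 0.0096]
tool_rot: [2.297, 2.144, 0.0]
ft_force: [-0.4, -0.0, -1.0]
grip_width: 0.132
grip_force: 20.0
```

>>> jog_arm(rows="0 0 0.2 0 0 0 1; 0 0 0.1 0 0 0 1; 0 0 0 0 0 0 1; 0 0 0.05 0 0 0 1; 0 0 0 0 0 0 1")

```text
time: 41.12
position: [0.3804, 0.2544, 0.0061]
tool_rot: [2.297, 2.143, 0.0]
ft_force: [-0.1, 0.1, -0.5]
grip_width: 0.131
grip_force: 20.0
```

>>> jog_arm(rows="0 0 0 0 0 0 1; 0 0 0 0 0 0 1")

```text
time: 41.38
position: [0.3804, 0.2544, 0.0061]
tool_rot: [2.297, 2.143, 0.0]
ft_force: [0.1, -0.8, -2.0]
grip_width: 0.133
grip_force: 20.0
```

>>> jog_arm(rows="0 0 0.05 0 0 0 1; 0 0 0 0 0 0 1; 0 0 0 0 0 0 1")

```text
time: 41.75
position: [0.3804, 0.2544, 0.0056]
tool_rot: [2.297, 2.143, 0.0]
ft_force: [-0.0, 0.1, -1.3]
grip_width: 0.134
grip_force: 20.0
```

>>> jog_arm(rows="0 0 0.03 0 0 0 1; 0 0 0 0 0 0 1; 0 0 0 0 0 0 1")

```text
time: 42.12
position: [0.3804, 0.2545, 0.0054]
tool_rot: [-2.297, -2.143, -0.0]
ft_force: [-2.3, -0.8, 2.5]
grip_width: 0.132
grip_force: 20.0
```

>>> jog_arm(rows="0 0 0 0 0 0 0.4; 0 0 0 0 0 0 0.4; 0 0 0 0 0 0 0.4; 0 0 0 0 0 0 0.4; 0 0 -0.5 0 0 0 0.4")

```text
time: 42.75
position: [0.3801, 0.2542, 0.0101]
tool_rot: [2.297, 2.143, -0.001]
ft_force: [-0.5, 0.4, 0.7]
grip_width: 0.3
grip_force: 0.0
```

>>> jog_arm(rows="0 0 -2 0 0 0 0.4; 0 0 -4 0 0 0 0.4; 0 0 -5 0 0 0 0.4; 0 0 -4 0 0 0 0.4; 0 0 -4 0 0 0 0")

```text
time: 43.38
position: [0.3803, 0.2544, 0.2022]
tool_rot: [-2.297, -2.143, -0.002]
ft_force: [1.3, 0.3, 0.1]
grip_width: 0.349
grip_force: 0.0
```

Run:
```python
from h import *
plan([(.30,.58,.22,np.radians(40),0,5.5)],turn=.15)
```

```text
t 43.4 p [0.3803 0.2544 0.2022] yaw -0.069 j7 -0.73 tilt [0.001 0.001] w 0.349
-> [0.3   0.58  0.22  0.698 0.    5.5  ] 7
   4.56 -1.47 -0.25 0 -0 -0.11 0; 4.7 -0.96 -0.25 0 -0 -0.11 0; 4.77 -0.43 -0.25 0 -0 -0.109 0; 4.79 0.09 -0.25 0 -0 -0.11 0; 4.75 0.61 -0.25 0 -0 -0.109 0
   4.66 1.13 -0.26 0.001 -0 -0.11 0; 4.5 1.63 -0.25 0 -0 -0.109 0
```

>>> jog_arm(rows="4.56 -1.47 -0.25 0 0 -0.11 0; 4.7 -0.96 -0.25 0 0 -0.11 0; 4.77 -0.43 -0.25 0 0 -0.109 0; 4.79 0.09 -0.25 0 0 -0.11 0; 4.75 0.61 -0.25 0 0 -0.109 0")

```text
time: 44.0
position: [0.3226, 0.4884, 0.2132]
tool_rot: [1.626, 2.688, 0.001]
ft_force: [-0.2, -0.0, 0.9]
grip_width: 0.5
grip_force: 0.0
```

>>> jog_arm(rows="4.66 1.13 -0.26 0 0 -0.11 0; 4.5 1.63 -0.25 0 0 -0.109 0; 0 0 0 0 0 0 0; 0 0 0 0 0 0 0; 0 0 0 0 0 0 0")

```text
time: 44.62
position: [0.3013, 0.5788, 0.2182]
tool_rot: [1.331, 2.845, 0.0]
ft_force: [0.8, -0.0, 0.7]
grip_width: 0.505
grip_force: 0.0
```

Run:
```python
from h import *
d=imaging.get_image("top"); im=d["img"]; H,S,V=cv2.split(cv2.cvtColor(im,cv2.COLOR_BGR2HSV))
blue=((H>100)&(H<132)&(S>110))
def near(tray,C,a,half,m):
    a=np.radians(a);Y=np.array([np.cos(a),np.sin(a)]);X=np.array([Y[1],-Y[0]])
    ys,xs=np.where(m); P=np.array([p2w(d,x,y,.02)[:2] for x,y in zip(xs,ys)])-C
    q=np.c_[P@X,P@Y]*1000; k=(abs(q[:,0])<half[0])&(abs(q[:,1])<half[1]); mm=np.zeros(m.shape,np.uint8); mm[ys[k],xs[k]]=1
    n,l,st,c=cv2.connectedComponentsWithStats(mm)
    for i in range(1,n):
        if st[i,4]>15:
            Q=q[k][l[ys[k],xs[k]]==i]; print(tray,st[i,4],"x",Q[:,0].min().round(),Q[:,0].max().round(),"y",Q[:,1].min().round(),Q[:,1].max().round())
near("spoons",np.array([.386,-.26]),92.7,(66,86),(S<90)&(V>90))
near("lids",np.array([.4593,-.0065]),94.8,(48,98),(H<22)&(S>90))
near("skim",np.array([.381,.2585]),86.2,(48,108),(S<100))
near("skim-hnd",np.array([.381,.2585]),86.2,(48,108),~blue)
for n,m,a in (("bowls",(H>5)&(H<20)&(S>120),600),):
    k,l,st,c=cv2.connectedComponentsWithStats(m.astype(np.uint8)); print(n,[(c[i].round(1),st[i,4]) for i in range(1,k) if st[i,4]>100])
plan([])
```

```text
spoons 354 x 10.0 54.0 y -68.0 70.0
spoons 112 x -44.0 -9.0 y 21.0 63.0
spoons 154 x -39.0 -24.0 y -69.0 16.0
lids 364 x -31.0 32.0 y -83.0 -20.0
lids 343 x -31.0 31.0 y 18.0 81.0
skim 611 x -33.0 34.0 y -89.0 91.0
skim-hnd 628 x -33.0 34.0 y -89.0 91.0
bowls [(array([224.8, 113.3]), np.int32(1307)), (array([281.3, 222. ]), np.int32(218)), (array([244.9, 224.4]), np.int32(195))]
t 44.7 p [0.3012 0.5789 0.2183] yaw 0.696 j7 -0.45 tilt [ 0.001 -0.   ] w 0.501
```

```bash
python3 -c "
from bench import ticket
print(ticket.close_job())"
```

```text
the job is handed in; nothing more can be done
None
```

I handed the job in at about 45 s of the 134 s allowed. Both spoons, both lids and the skimmer are in their trays in the order asked, and the final top-camera measurements put all five wholly inside the walls. The bowls have not moved; the arm kept clear of the dispenser, but I did not re-measure it.

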